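Load and pin a specimen transfer case

ROBOT

A 6-joint arm with a two-finger parallel gripper is mounted at the origin on the work surface. World frame = base frame: x ahead of the robot, y to its left, z up, the work surface at z = 0. Lengths are in m, angles in rad, forces in N, time in s.
With the tool pointing down it reaches from about 0.325 to 0.9 m from the base axis. Payload 3.5 kg.
Tool frame: the origin (TCP) lies at the very end of the fingers, on their centre line; the grasp point (between the pads) lies 19 mm behind it; z points along the fingers, y is the line along which they close (so a half turn about z gives the same grasp; the last joint's range is limited). The gripper opens to 85 mm and grips with 20 to 120 N. Pads are 22 mm wide; open, the fingers measure 114 mm over their backs; the gripper's body (76 mm by 85 mm) begins 54 mm behind the grasp point. The pads swing forward as they close: fully open they stand 13 mm farther back than shut.
Start: joints at [-1.426, 0.276, -0.026, 1.268, 0, 1.467], TCP at [0.153, -0.606, 0.231] pointing down, gripper open.
Joint ranges: [-3.12, 3.12], [-0.85, 1.88], [-1.08, 1.24], [-1.95, 2.15], [-1.57, 1.53], [-3.14, 3.14]. Speed limits (rad/s): [2.57, 2.57, 3.14, 3.14, 3.14, 3.14].

INTERFACE

Orientations are given as [roll, pitch, yaw] about the fixed x, y, z axes, in that order (R = Rz(yaw) Ry(pitch) Rx(roll)).
In Python, from station import manip, camera, models gives the robot as it stands.
- The arm moves only by the tool play_rows, never from a script. Its argument "deltas" is a list of rows, each an object of numbers: "ax", "ay", "az": the turn, a rotation vector about the tool's x, y, z in rad; "tx", "ty", "tz": the shift along the tool's x, y, z in mm; "grip": the finger opening in mm, from 0 to 85.4. In form: [{"ax": .., "ay": .., "az": .., "tx": .., "ty": .., "tz": .., "grip": ..}, ...]. A call has 1 to 20 rows; each row is the pose to reach, as a shift and turn from the pose commanded when the call began, along the tool's axes at that moment; what a row does not reach only later rows make up. A row lasts 1/8 s, in which the tool goes at most 62.5 mm and 10.7 degrees, less where a joint would pass 70% of its speed; a pose out of reach is approached as far as the arm can. A call with a gripper value outside its range is refused whole. The fingers move at their own pace and stop on an object; the grip force is fixed at half the most. Time passes only in rows, so rows that repeat a pose let the fingers close. It gives the time, the measured TCP pose, the force, the opening and the grip force at its end, in the units of the state.
- manip.get_state(): the state, without advancing time (a new reading comes with each control period).
- camera(name): name is "scene" or "top" or "wrist"; returns a dict with "img" (400x640x3 uint8, blue, green, red), "fx", "fy", "cx", "cy" (pixels), "world_to_cam" (4x4, takes a point from world to camera coordinates); the wrist camera has in their place "tool_from_camera" (4x4, takes a point from camera to tool coordinates, whose origin is the TCP and whose axes are the flange's). Camera axes: x right, y down, z forward; pixel columns grow to the right and rows downward; lengths in m; the calibration is good to about 2 mm. A picture is of the moment at which its call begins: read the wrist's pose just before it. There is no depth.
- manip.job_done(): hands the job in; it is judged then, once.
Trained networks look in a picture, given as the dict that the camera call returned (one of the last four; its "shot" number tells which), for a name from the list of things; names that differ only in an ending like _2 or _b are one class to them, and where a whole thing is asked for, a point or a joint stands for the part that bears it (a point fixed in the world has none). Each returns a list of dicts, best first, with "conf" (0 to 1); they miss things now and then, are a little off and sometimes report something else, mostly with a low value. They report only what shows in the picture. A call takes as long as a camera call. They do not tell look-alikes from the thing itself.
- models.find_in(picture, query): "centre" ([x, y, z] in m, in world coordinates, good to about 4 mm: the middle of the surface that is visible of it).
The state is a dict: "time_s": time; "joint_pos": joint angles; "qvel": joint speeds; "effort": joint torques, N m; "eef_pos": TCP position; "tool_rot": TCP orientation; "wrist_force": force on the tool from outside, world axes, zero at the start; "ft_torque": the same for the moment, N m; "width": opening from 0.0 (shut) to 1.0 (fully open); "grasp_force": force on a finger pad.
Only numpy, scipy, OpenCV 4.12 (cv2) and the standard library are available. Lean on these libraries where they do the work, as an engineer would, in place of code of your own. Each camera call takes 0.05 s, during which the arm holds its last target. There are 200 camera calls.

TASK

Take the stub that carries the specimen out of the block by its rim, seat its peg fully down in the socket of the open transfer case, and let go of it; do not touch the specimen. Then swing the hood shut onto its seal, take the locking pin and push it right down through the lugs of hood and base, and finish still gripping the pin and pressing it down so that the seal stays squeezed and the hood fully shut, as one does until the pump takes over. Leave the two bare stubs, the jar and the dish as they are.

Things in the scene. Friction and masses are not known exactly. Their poses are not given: they have to be found in the camera images.
- case: Aluminium transfer case, fixed; this is its base plate 110 x 110 mm on feet, top face 30 mm above the bench. Origin: centre of its underside at bench height; own z up, own y from pin lug to hinge. The base lug, 44 mm wide (own x), juts out at y = -55 to -93 mm. A lip seal 3.5 mm high runs round the top face; a valve juts out at +x to x = 82 mm, 42 mm high. Yaw varies
- seat (a point): Stub socket in the case: mouth of the socket, on the flat top of a 30 mm steel ring 2 mm proud of the base plate (32 mm above the bench). The vertical hole is 4.4 mm wide and 14 mm deep, countersunk to 8 mm at the mouth. It lies at x = 0, y = -10 mm in the case's frame, 68 mm from the hinge axis. A seated stub has its underside here
- lug_hole (a point): Vertical hole in the base lug, 9.5 mm wide: centre of its upper mouth, 30 mm above the bench, at x = 0, y = -74 mm of the case, 132 mm from the hinge axis. The lug is 10 mm thick with free space below
- hinge (a point): Centre of the hinge axis (fixed), 32 mm above the bench, at y = +58 mm of the case; the axis runs along the case's own x
- lid (a joint): Hood angle, rad: 0 = fully shut, grows as it opens up and over the hinge; 1.6 to 1.85 at the start, stop at 2.0. Stiff friction hinge: the hood stays where it is left, about 3 N at its free edge moves it. Below 0.035 it squeezes the springy seal: left alone it rests near 0.027, the holes well enough aligned for the pin; fully shut takes about 8 N down on its lug, and it springs up when released
- window (a point): Centre of the round window on the hood's outer top face; moves with the hood. The hood is a hollow aluminium box, 100 mm along the hinge, 4 mm walls; measured in its shut position it spans 8 to 108 mm from the hinge axis towards the lug and rises from its rim, level with the axis, to 38 mm above the axis. The window is 58 mm from the axis
- lid_hole (a point): Hole of the hood's lug: centre of the top of its steel boss; moves with the hood. The lug, 40 mm wide, 5 mm thick, lies at rim height from 108 to 146 mm from the axis; hole 9.5 mm wide at 132 mm, boss 26 mm in diameter, top 7.5 mm above the rim, countersunk to 14 mm. Hood shut: straight above lug_hole, 9.5 mm higher
- block: Fixed grey plastic stub block 190 x 56 x 34 mm, origin: centre of the underside, z up. Four holes in a row along its own x at -69, -23, 23 and 69 mm; the three stubs stand in the first three in any order, the locking pin in the fourth. Its yaw varies
- stub: The stub to load, 20 g: aluminium disc 25 mm in diameter and 14 mm thick with a peg of 3.2 mm, 9 mm long, below it (its last 1.5 mm tapered to 1.6 mm). Origin: centre of the disc's underside, where the peg begins; z up. It carries the specimen on top and stands with its underside on the block's top
- specimen: The specimen: small rough stone chip 11 x 8 x 5 mm fixed on the middle of the stub's top face. Origin: centre of its underside, 14 mm above the stub's origin. Delicate
- bare_a: A stub of the same size with nothing on top; stays in the block. Origin as for the stub
- bare_b: Another bare stub; stays in the block. Origin as for the stub
- pin: Locking pin, about 45 g, upright in the block: steel shaft 8 mm thick, 30 mm long, its last 6 mm tapered to 4 mm; above it a collar 24 mm in diameter, 4 mm thick; above that a black grip 14 mm in diameter, 30 mm long. Origin: centre of the collar's underside (on the block's top at the start); the grip runs from 4 to 34 mm above it. z up along the pin
- pin_tip (a point): Lower end of the locking pin, 30 mm below its collar's underside
- jar: Bystander: clear specimen jar with a screw cap, 52 mm wide, 68 mm high. Origin: centre of the underside
- dish: Bystander: covered glass dish, 92 mm wide, 16.5 mm high. Origin: centre of the underside
Things that resemble listed ones, but are neither listed nor needed, are in the scene too. Leave any green look-alike of the stub alone. There is more than one size of the pin; the one meant has the size given above.

How it is judged:
On the way, in this order (a step that is already met when the one before it is completed fails the run):
1. the stub with the specimen sits fully down in the socket of the case and is let go, the hood still open (horizontal distance between stub and seat below 0.002 m and z of stub in the frame of seat below 0.0015 m and angle between stub's own z axis and vertical below 0.08 rad and contact force between stub and the fingers below 0.1 N and value of joint lid above 1 rad), for 0.2 s.
2. the hood is swung down onto its seal over the stub (value of joint lid below 0.05 rad and horizontal distance between stub and seat below 0.002 m), for 0.2 s.
At the end, for the whole second after the job is handed in: Stub upright in the socket (2 mm sideways, 1.5 mm in height); pin upright through both lugs, tip 16 mm or more below the base lug's upper mouth; fingers gripping the pin (over 12 N in all) and pin pressed on the case (over 2 N); hood shut below 0.012 rad (horizontal distance between stub and seat below 0.002 m and z of stub in the frame of seat below 0.0015 m and angle between each of stub, pin's own z axis and vertical below 0.08 rad and value of joint lid below 0.012 rad and horizontal distance between pin_tip and lug_hole below 0.002 m and z of pin_tip in the frame of lug_hole below -0.016 m and contact force between pin and the fingers above 12 N and contact force between pin and case above 2 N); the arm keeps its last pose, push and grip.
It fails at once if the specimen is touched (contact force between specimen and anything else above 0.3 N).
It fails at once if a bare stub is taken or pushed (distance of any of bare_a, bare_b from where it was at the start of the episode above 0.006 m).
It fails at once if the jar or the dish is displaced (distance of any of jar, dish from where it was at the start of the episode above 0.02 m).
It also fails if it takes over 70 s, if anything falls off the work surface, if the arm or the gripper's body presses on something with over 40 N, if the wrist force passes 120 N, or if a joint passes its speed limit or range.

## Working session

There is one attempt and no reset: what is moved stays moved. The work goes in short steps, Python scripts to look and compute and a tool call to move; the robot and the scene stay as the last step left them, time stands still between calls to the robot, and variables do not carry over. Pictures are saved under pics/ and viewed, at most 10 in all, crops included, and the job is handed in when it is done.

Besides the shell and the picture viewer there is one more tool, called after "Call:" as name([rows], argument=value, ...), one row to a line, values as JSON. play_rows: Moves the arm, as the interface text tells. Its arguments: {"type":"object","properties":{"deltas":{"type":"array"}},"required":["deltas"]}

```bash
mkdir -p pics; ls; cat > h.py <<'E'
import numpy as np, cv2
from station import manip, camera, models
from scipy.spatial.transform import Rotation as R
def proj(c,p):
    q=c["world_to_cam"]@np.append(p,1); return np.array([c["fx"]*q[0]/q[2]+c["cx"],c["fy"]*q[1]/q[2]+c["cy"]])
def w2c(c,s):
    T=np.eye(4);T[:3,:3]=R.from_euler('xyz',s["tool_rot"]).as_matrix();T[:3,3]=s["eef_pos"]
    c["world_to_cam"]=np.linalg.inv(T@np.array(c["tool_from_camera"]));return c
def ray(c,uv,z):
    M=np.linalg.inv(c["world_to_cam"]);d=M[:3,:3]@np.array([(uv[0]-c["cx"])/c["fx"],(uv[1]-c["cy"])/c["fy"],1]);o=M[:3,3]
    return o+d*(z-o[2])/d[2]
E
python3 - <<'E'
from h import *
s=manip.get_state(); print(s)
for n in ("top","scene"):
    c=camera(n); cv2.imwrite(f"pics/{n}0.png",c["img"])
    print(n,np.linalg.inv(c["world_to_cam"])[:3,3])
    for q in ["case","lid","window","lid_hole","lug_hole","seat","hinge","block","stub","specimen","bare_a","pin","jar","dish"]:
        try: print(q,[(np.round(r["centre"],3).tolist(),round(r["conf"],2),np.round(proj(c,r["centre"])).tolist()) for r in models.find_in(c,q)][:4])
        except Exception as e: print(q,e)
E
```

```text
pics
{'time_s': 0.0, 'joint_pos': array([-1.42643218e+00,  2.77146031e-01, -2.79185344e-02,  1.26799967e+00,
       -1.03235877e-05,  1.46740738e+00]), 'qvel': array([ 0.00093256, -0.00192961,  0.00015068, -0.00081307,  0.0014239 ,
        0.00083945]), 'effort': array([ 1.26594492e-05, -4.45505297e+01,  2.95205677e+01,  1.65344129e-02,
       -1.12733999e-04,  7.72718892e-06]), 'eef_pos': array([ 0.15314534, -0.60512521,  0.23013388]), 'tool_rot': array([-3.13933579e+00, -2.23790023e-04,  2.47752857e-01]), 'wrist_force': array([ 0.0035817 , -0.07621952, -0.1232659 ]), 'ft_torque': array([-0.02310384,  0.00352674, -0.0078255 ]), 'grasp_force': 0.0, 'width': 0.9991970461369267}
top [ 0.40172678 -0.06382223  1.17617897]
case [([0.586, 0.179, 0.033], 0.71, [212.0, 209.0]), ([0.634, -0.167, 0.046], 0.57, [355.0, 193.0])]
lid [([0.597, 0.232, 0.064], 0.68, [187.0, 202.0])]
window [([0.602, 0.229, 0.067], 0.74, [188.0, 199.0])]
lid_hole [([0.6, 0.231, 0.063], 0.64, [188.0, 200.0])]
lug_hole [([0.579, 0.182, 0.036], 0.82, [210.0, 212.0])]
seat [([0.585, 0.181, 0.032], 0.58, [211.0, 210.0])]
[... 913 characters left out ...]
1.0])]
lid_hole [([0.598, 0.238, 0.08], 0.58, [382.0, 118.0])]
lug_hole [([0.591, 0.198, 0.036], 0.7, [370.0, 139.0])]
seat [([0.586, 0.198, 0.036], 0.64, [368.0, 139.0])]
hinge [([0.59, 0.199, 0.034], 0.97, [369.0, 140.0])]
block [([0.589, -0.168, 0.034], 0.8, [277.0, 232.0])]
stub [([0.59, 0.195, 0.035], 0.62, [368.0, 140.0]), ([0.602, -0.272, 0.021], 0.61, [249.0, 273.0])]
specimen []
bare_a [([0.506, -0.14, 0.047], 0.6, [255.0, 201.0]), ([0.554, -0.152, 0.046], 0.51, [269.0, 215.0])]
pin [([0.695, -0.252, 0.054], 0.82, [293.0, 281.0]), ([0.642, -0.175, 0.051], 0.54, [296.0, 241.0])]
jar [([0.768, -0.067, 0.055], 0.96, [379.0, 235.0])]
dish [([0.538, -0.399, 0.018], 0.66, [177.0, 303.0])]
```

```bash
python3 - <<'E'
import cv2,numpy as np
a=cv2.imread("pics/top0.png")[120:280,150:470]; b=cv2.imread("pics/scene0.png")[80:330,150:450]
a=cv2.resize(a,(800,400),interpolation=cv2.INTER_CUBIC)
cv2.imwrite("pics/a.png",a); cv2.imwrite("pics/b.png",cv2.resize(b,(720,600),interpolation=cv2.INTER_CUBIC))
E
```

```text
(no output)
```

View pics/a.png

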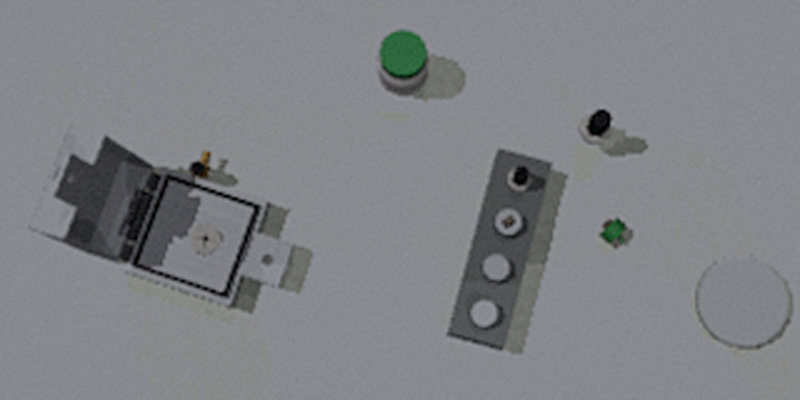

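View pics/b.png

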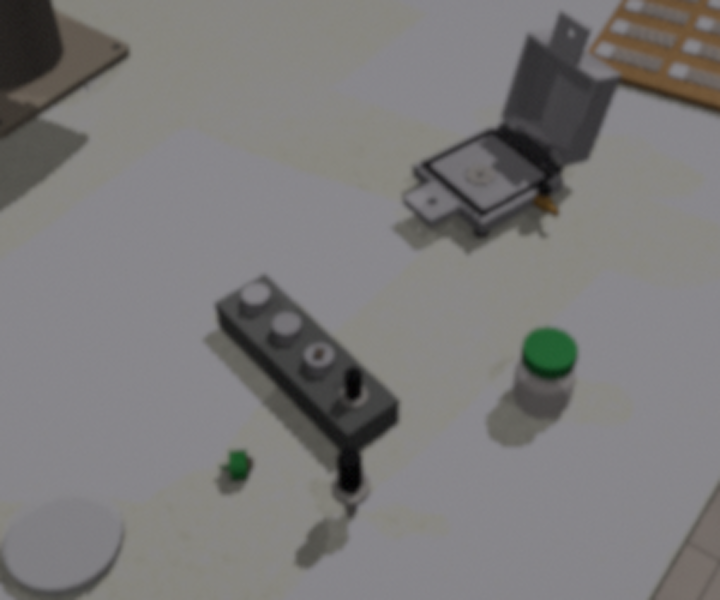

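The pictures show the specimen stub third along the block at top px (353,209), the pin at its end near (358,191) and the larger pin standing loose. In the case, the seat is at (232,216) and the lug hole at (257,224).

```bash
python3 - <<'E'
from h import *
c=camera("top")
f=lambda x,y:(x/2.5+150,y/2.5+120)
P={}
for n,u,z in [("b1",(485,314),.048),("b2",(497,268),.048),("stub",(508,222),.050),("pin",(520,176),.068),("seat",(206,239),.032),("lug",(267,260),.03)]:
    P[n]=ray(c,f(*u),z);print(n,P[n].round(4))
d=P["stub"]-P["b1"];print("block yaw",np.arctan2(d[1],d[0]))
d=P["seat"]-P["lug"];print("case y dir",np.arctan2(d[1],d[0]),np.linalg.norm(d))
s=manip.get_state();c=camera("wrist");print(c["tool_from_camera"].round(3),c["fx"])
E
```

```text
b1 [ 0.5058 -0.1431  0.048 ]
b2 [ 0.5505 -0.1537  0.048 ]
stub [ 0.5954 -0.1634  0.05  ]
pin [ 0.6375 -0.1725  0.068 ]
seat [0.5718 0.1293 0.032 ]
lug [0.5534 0.0693 0.03  ]
block yaw -0.22239929731386512
case y dir 1.2731994338048471 0.062784420879243
[[-0.001 -0.965 -0.263  0.066]
 [ 1.    -0.001 -0.    -0.001]
 [-0.    -0.263  0.965 -0.142]
 [ 0.     0.     0.     1.   ]] 287.30383177260455
```

```bash
cat >> h.py <<'E'
def go(p,yaw,cmd=None):
    "delta in tool axes from current (measured) pose to p, tool down with yaw"
    s=manip.get_state();A=R.from_euler('xyz',s["tool_rot"]);B=R.from_euler('xyz',[np.pi,0,yaw])
    t=A.inv().apply(np.array(p)-s["eef_pos"])*1000;r=(A.inv()*B).as_rotvec()
    print("t",t.round(1),"a",r.round(4),"at",s["eef_pos"].round(4),s["tool_rot"].round(4),"T",s["time_s"])
E
python3 -c "
from h import *
go([.588,-.162,.18],-.22)"
```

```text
t [ 530.3 -323.7   51.3] a [-0.      0.      0.4678] at [ 0.1533 -0.6059  0.2313] [-3.1416  0.      0.2478] T 1.6
```

Call:
play_rows([
  {"tx":60,"ty":-35,"tz":0,"az":0.1,"grip":45},
  {"tx":530,"ty":-324,"tz":51,"az":0.468,"grip":45},
  {"tx":530,"ty":-324,"tz":51,"az":0.468,"grip":45},
  {"tx":530,"ty":-324,"tz":51,"az":0.468,"grip":45},
  {"tx":530,"ty":-324,"tz":51,"az":0.468,"grip":45},
  {"tx":530,"ty":-324,"tz":51,"az":0.468,"grip":45},
  {"tx":530,"ty":-324,"tz":51,"az":0.468,"grip":45},
  {"tx":530,"ty":-324,"tz":51,"az":0.468,"grip":45},
  {"tx":530,"ty":-324,"tz":51,"az":0.468,"grip":45},
  {"tx":530,"ty":-324,"tz":51,"az":0.468,"grip":45},
  {"tx":530,"ty":-324,"tz":51,"az":0.468,"grip":45},
  {"tx":530,"ty":-324,"tz":51,"az":0.468,"grip":45},
  {"tx":530,"ty":-324,"tz":51,"az":0.468,"grip":45},
  {"tx":530,"ty":-324,"tz":51,"az":0.468,"grip":45},
])

```text
schema error: expected keys ax, ay, az, tx, ty, tz, grip
```

```bash
python3 - <<'E'
from h import *
s=manip.get_state();print(s["eef_pos"],s["tool_rot"],s["time_s"],s["width"])
c=w2c(camera("wrist"),s);cv2.imwrite("pics/w1.png",c["img"])
for q in ("stub","pin","specimen"):
    for r in models.find_in(c,q)[:4]:print(q,np.round(r["centre"],4),round(r["conf"],2),proj(c,r["centre"]).round(1))
E
```

```text
[ 0.15327626 -0.60590173  0.23131026] [-3.14158955e+00  5.77836051e-06  2.47798027e-01] 1.6 0.9998215619258802
```

View pics/w1.png

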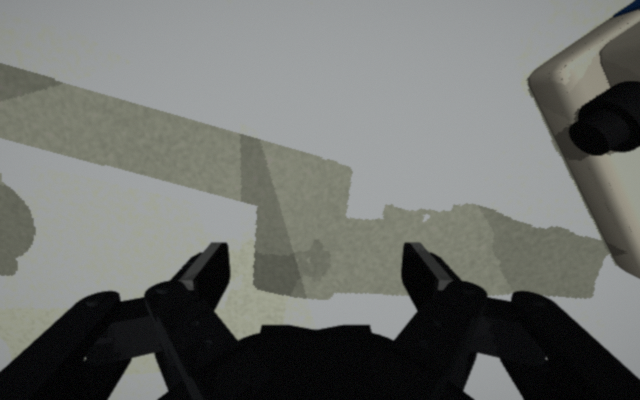

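That call was refused because every key is required. The picture shows only the start view: fingertips near (220,250) and (410,250), nothing of interest.

Call:
play_rows([
  {"ax":0,"ay":0,"az":0.1,"tx":60,"ty":-35,"tz":0,"grip":45},
  {"ax":0,"ay":0,"az":0.468,"tx":530,"ty":-324,"tz":51,"grip":45},
  {"ax":0,"ay":0,"az":0.468,"tx":530,"ty":-324,"tz":51,"grip":45},
  {"ax":0,"ay":0,"az":0.468,"tx":530,"ty":-324,"tz":51,"grip":45},
  {"ax":0,"ay":0,"az":0.468,"tx":530,"ty":-324,"tz":51,"grip":45},
  {"ax":0,"ay":0,"az":0.468,"tx":530,"ty":-324,"tz":51,"grip":45},
  {"ax":0,"ay":0,"az":0.468,"tx":530,"ty":-324,"tz":51,"grip":45},
  {"ax":0,"ay":0,"az":0.468,"tx":530,"ty":-324,"tz":51,"grip":45},
  {"ax":0,"ay":0,"az":0.468,"tx":530,"ty":-324,"tz":51,"grip":45},
  {"ax":0,"ay":0,"az":0.468,"tx":530,"ty":-324,"tz":51,"grip":45},
  {"ax":0,"ay":0,"az":0.468,"tx":530,"ty":-324,"tz":51,"grip":45},
  {"ax":0,"ay":0,"az":0.468,"tx":530,"ty":-324,"tz":51,"grip":45},
  {"ax":0,"ay":0,"az":0.468,"tx":530,"ty":-324,"tz":51,"grip":45},
  {"ax":0,"ay":0,"az":0.468,"tx":530,"ty":-324,"tz":51,"grip":45},
])

```text
time_s: 3.55
eef_pos: [0.5869, -0.163, 0.1806]
tool_rot: [3.141, -0.0, -0.222]
wrist_force: [-0.7, 0.3, 0.7]
width: 0.526
grasp_force: 0.0
```

```bash
python3 - <<'E'
from h import *
s=manip.get_state();print(s["eef_pos"],s["tool_rot"],s["time_s"],s["width"])
c=w2c(camera("wrist"),s);cv2.imwrite("pics/w2.png",c["img"])
for q in ("stub","pin","specimen"):
    for r in models.find_in(c,q)[:4]:print(q,np.round(r["centre"],4),round(r["conf"],2),proj(c,r["centre"]).round(1))
E
```

```text
[ 0.58688621 -0.16302082  0.18058992] [ 3.14148294e+00 -1.63846352e-04 -2.22258158e-01] 3.55 0.5256987811927534
stub [ 0.5987 -0.1598  0.048 ] 0.91 [309.8 178.6]
stub [ 0.5982 -0.2661  0.0183] 0.77 [409.  151.5]
pin [ 0.6931 -0.24    0.0694] 0.84 [380.3  48.8]
pin [ 0.642  -0.1714  0.0357] 0.74 [311.6 130.8]
specimen [0.5749 0.1325 0.0273] 0.66 [ 61.  252.1]
specimen [ 0.5956 -0.1641  0.0546] 0.43 [314.8 182.1]
specimen [ 0.5359 -0.3914  0.0157] 0.22 [530.5 181.8]
```

View pics/w2.png

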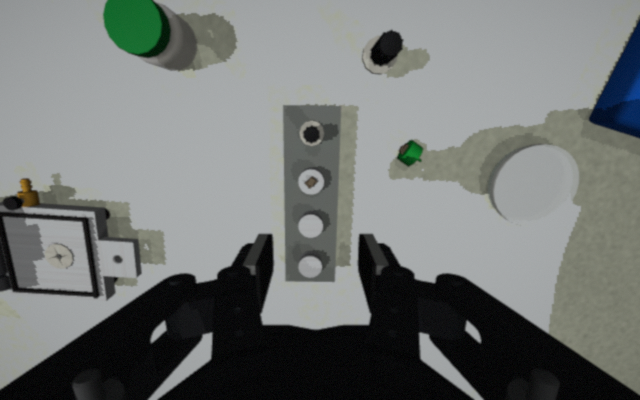

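The wrist view shows the specimen stub at (311,182), the pin at (311,133), the seat at (62,257) and the lug hole at (118,259).

```bash
python3 - <<'E'
from h import *
s=manip.get_state();c=w2c(camera("wrist"),s)
S=ray(c,(311.3,182),.048)
for n,u,z in [("b1",(311,266),.048),("b2",(311.5,225.5),.048),("stub",(311.3,182),.048),("seat",(62,257),.032),("lug",(118,259),.03),("pin",(311,132),.068)]: print(n,ray(c,u,z).round(4))
go([S[0],S[1],.1],-.222)
E
```

```text
b1 [ 0.5073 -0.1393  0.048 ]
b2 [ 0.5515 -0.15    0.048 ]
stub [ 0.5955 -0.1599  0.048 ]
seat [0.5705 0.1296 0.032 ]
lug [0.5539 0.0718 0.03  ]
pin [ 0.6426 -0.1707  0.068 ]
t [ 7.4 -4.1 80.4] a [ 0.     -0.0001  0.0009] at [ 0.5874 -0.1623  0.1804] [ 3.1416e+00 -1.0000e-04 -2.2110e-01] T 3.8
```

Call:
play_rows([
  {"ax":0,"ay":0,"az":0.004,"tx":7,"ty":-4,"tz":40,"grip":45},
  {"ax":0,"ay":0,"az":0.004,"tx":7.4,"ty":-4,"tz":80,"grip":45},
  {"ax":0,"ay":0,"az":0.004,"tx":7.4,"ty":-4,"tz":80,"grip":45},
  {"ax":0,"ay":0,"az":0.004,"tx":7.4,"ty":-4,"tz":80,"grip":45},
])

```text
time_s: 4.3
eef_pos: [0.5964, -0.1599, 0.1015]
tool_rot: [3.141, -0.001, -0.224]
wrist_force: [-0.1, -1.4, 0.6]
width: 0.528
grasp_force: 0.0
```

```bash
python3 - <<'E'
from h import *
s=manip.get_state();c=w2c(camera("wrist"),s);img=c["img"];cv2.imwrite("pics/w3.png",img)
print(proj(c,s["eef_pos"]),s["eef_pos"],s["width"])
for r in models.find_in(c,"stub")[:3]:print(np.round(r["centre"],4),r["conf"])
g=cv2.cvtColor(img,6)
m=(g>150).astype(np.uint8)
n,l,st,ce=cv2.connectedComponentsWithStats(m)
for i in range(1,n):
    if 150<st[i,4]<6000: print(st[i],ce[i])
E
```

```text
[316.09144413 246.77455736] [ 0.59642697 -0.15987262  0.10152715] 0.5279968131797084
[ 0.6012 -0.1587  0.0496] 0.91
[ 0.5976 -0.2654  0.0215] 0.61
[300 200  29  32 450] [311.32       216.56444444]
[  0 251  31   9 177] [ 15.06779661 254.35028249]
[300 259  32  29 697] [315.43758967 273.02725968]
[   0  266   31   84 1621] [ 12.09068476 313.00987045]
[  36  289   53   45 1781] [ 62.62380685 310.24705222]
[348 305  22  19 249] [359.31726908 317.16064257]
[300 313  30  15 335] [314.45671642 320.60597015]
[150 334  61  66 982] [187.46843177 365.28615071]
[420 334  62  66 974] [442.8788501  365.16940452]
[  0 358  38  29 609] [ 12.97701149 368.272578  ]
```

View pics/w3.png

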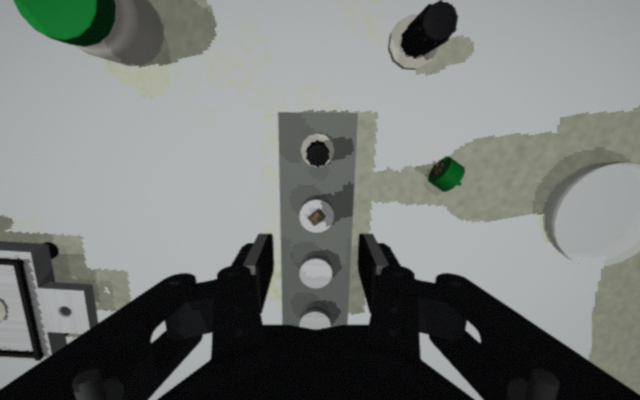

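The stub disc is centred at (317,215) with the chip at (317,216), between the open fingers.

```bash
python3 - <<'E'
from h import *
s=manip.get_state();c=w2c(camera("wrist"),s)
for n,u,z in [("b2",(316,272.5),.048),("stub",(317,215),.048),("spec",(317,213),.053),("pin",(318,151),.068),("pinc",(317,151),.038)]: print(n,ray(c,u,z).round(4))
S=ray(c,(317,215),.048)
go([S[0],S[1],.04],-.225)
E
```

```text
b2 [ 0.5523 -0.1501  0.048 ]
stub [ 0.5971 -0.161   0.048 ]
spec [ 0.6001 -0.1617  0.053 ]
pin [ 0.6434 -0.1721  0.068 ]
pinc [ 0.6406 -0.171   0.038 ]
t [-0.4  0.8 62.6] a [ 0.0006 -0.004   0.0007] at [ 0.5974 -0.1602  0.1026] [ 3.141  -0.004  -0.2243] T 4.45
```

Call:
play_rows([
  {"ax":0,"ay":0,"az":0,"tx":0,"ty":0.8,"tz":30,"grip":42},
  {"ax":0,"ay":0,"az":0,"tx":0,"ty":0.8,"tz":50,"grip":40},
  {"ax":0,"ay":0,"az":0,"tx":0,"ty":0.8,"tz":65,"grip":40},
  {"ax":0,"ay":0,"az":0,"tx":0,"ty":0.8,"tz":65,"grip":40},
  {"ax":0,"ay":0,"az":0,"tx":0,"ty":0.8,"tz":65,"grip":40},
])

```text
time_s: 5.08
eef_pos: [0.5965, -0.1606, 0.0364]
tool_rot: [3.141, -0.002, -0.224]
wrist_force: [-0.1, -0.3, -0.4]
width: 0.471
grasp_force: 0.0
```

Call:
play_rows([
  {"ax":0,"ay":0,"az":0,"tx":0,"ty":0,"tz":0,"grip":30},
  {"ax":0,"ay":0,"az":0,"tx":0,"ty":0,"tz":0,"grip":20},
  {"ax":0,"ay":0,"az":0,"tx":0,"ty":0,"tz":0,"grip":15},
  {"ax":0,"ay":0,"az":0,"tx":0,"ty":0,"tz":0,"grip":15},
  {"ax":0,"ay":0,"az":0,"tx":0,"ty":0,"tz":0,"grip":15},
])

```text
time_s: 5.7
eef_pos: [0.5966, -0.1607, 0.0367]
tool_rot: [3.141, -0.002, -0.224]
wrist_force: [-1.4, 0.2, 5.0]
width: 0.259
grasp_force: 58.7
```

Call:
play_rows([
  {"ax":0,"ay":0,"az":0,"tx":0,"ty":0,"tz":-8,"grip":15},
  {"ax":0,"ay":0,"az":0,"tx":0,"ty":0,"tz":-30,"grip":15},
  {"ax":0,"ay":0,"az":0,"tx":0,"ty":0,"tz":-60,"grip":15},
  {"ax":0,"ay":0,"az":0,"tx":0,"ty":0,"tz":-90,"grip":15},
  {"ax":0,"ay":0,"az":0,"tx":0,"ty":0,"tz":-90,"grip":15},
])

```text
time_s: 6.32
eef_pos: [0.5977, -0.1611, 0.1283]
tool_rot: [3.141, -0.006, -0.224]
wrist_force: [-0.6, 0.6, -0.2]
width: 0.254
grasp_force: 59.1
```

```bash
python3 - <<'E'
from h import *
s=manip.get_state();c=w2c(camera("wrist"),s);img=c["img"]
print(proj(c,s["eef_pos"]),s["eef_pos"],s["width"],s["grasp_force"])
cv2.imwrite("pics/w4.png",cv2.resize(img[120:340,200:440],(720,660*600//660),interpolation=cv2.INTER_CUBIC))
E
```

```text
[316.0913083  246.76528912] [ 0.59770657 -0.16111837  0.12834515] 0.254352463496115 59.10316050052643
```

View pics/w4.png

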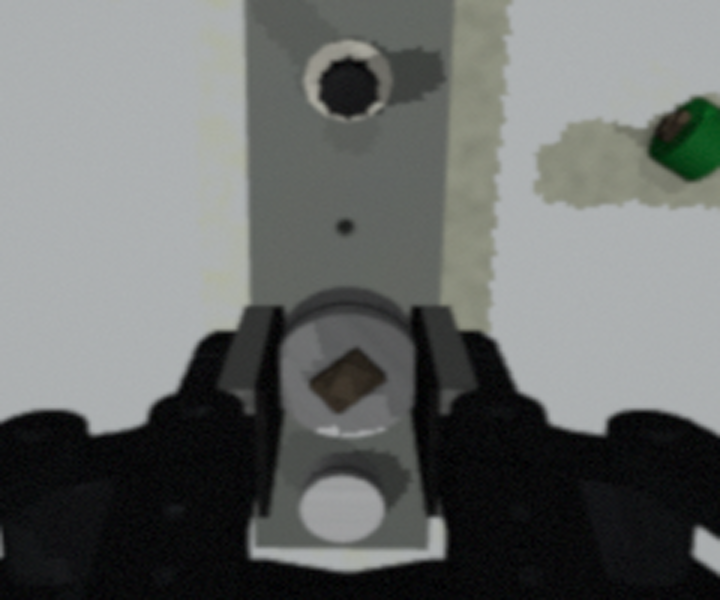

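The stub is held between the pads, disc centre at about wrist px (316,256) with the chip clear of the pads.

```bash
python3 - <<'E'
from h import *
c=camera("wrist");T=np.array(c["tool_from_camera"])
for u,z in [((316,256.4),-.0115),((315.7,259.3),-.014),((316,247),0)]:
    d=T[:3,:3]@np.array([(u[0]-c["cx"])/c["fx"],(u[1]-c["cy"])/c["fy"],1]);o=T[:3,3];print((o+d*(z-o[2])/d[2]).round(4))
c=camera("top")
f=lambda x,y:(x/2.5+150,y/2.5+120)
print(ray(c,(232.4,215.6),.032))
E
```

```text
[ 0.0001 -0.0001 -0.0115]
[-0.0002 -0.0002 -0.014 ]
[-0.0001 -0.      0.    ]
[0.57182767 0.12934028 0.032     ]
```

```bash
python3 - <<'E'
from h import *
go([.527,.139,.1],-.224);print(manip.get_state()["joint_pos"].round(3))
E
```

```text
t [-132.3 -276.4   24.6] a [-0.0003  0.002  -0.0002] at [ 0.5946 -0.1599  0.1242] [-3.1413e+00  2.0000e-03 -2.2420e-01] T 6.475
[-0.368  0.335 -0.183  1.055 -0.     2.998]
```

Call:
play_rows([
  {"ax":0,"ay":0,"az":-0.18,"tx":0,"ty":-10,"tz":0,"grip":15},
  {"ax":0,"ay":0,"az":-0.36,"tx":-8,"ty":-40,"tz":0,"grip":15},
  {"ax":0,"ay":0,"az":-0.54,"tx":-16,"ty":-80,"tz":0,"grip":15},
  {"ax":0,"ay":0,"az":-0.72,"tx":-24,"ty":-120,"tz":0,"grip":15},
  {"ax":0,"ay":0,"az":-0.9,"tx":-32,"ty":-160,"tz":0,"grip":15},
  {"ax":0,"ay":0,"az":-1.08,"tx":-38,"ty":-200,"tz":0,"grip":15},
  {"ax":0,"ay":0,"az":-1.26,"tx":-42,"ty":-240,"tz":0,"grip":15},
  {"ax":0,"ay":0,"az":-1.44,"tx":-44,"ty":-273,"tz":0,"grip":15},
  {"ax":0,"ay":0,"az":-1.62,"tx":-44,"ty":-273,"tz":0,"grip":15},
  {"ax":0,"ay":0,"az":-1.8,"tx":-44,"ty":-273,"tz":0,"grip":15},
  {"ax":0,"ay":0,"az":-1.98,"tx":-44,"ty":-273,"tz":0,"grip":15},
  {"ax":0,"ay":0,"az":-2.16,"tx":-44,"ty":-273,"tz":0,"grip":15},
  {"ax":0,"ay":0,"az":-2.34,"tx":-44,"ty":-273,"tz":0,"grip":15},
  {"ax":0,"ay":0,"az":-2.52,"tx":-44,"ty":-273,"tz":0,"grip":15},
  {"ax":0,"ay":0,"az":-2.7,"tx":-44,"ty":-273,"tz":5,"grip":15},
  {"ax":0,"ay":0,"az":-2.88,"tx":-44,"ty":-273,"tz":15,"grip":15},
  {"ax":0,"ay":0,"az":-3.06,"tx":-44,"ty":-273,"tz":25,"grip":15},
  {"ax":0,"ay":0,"az":-3.06,"tx":-44,"ty":-273,"tz":25,"grip":15},
  {"ax":0,"ay":0,"az":-3.06,"tx":-44,"ty":-273,"tz":25,"grip":15},
  {"ax":0,"ay":0,"az":-3.06,"tx":-44,"ty":-273,"tz":25,"grip":15},
])

```text
time_s: 8.98
eef_pos: [0.6135, 0.1157, 0.1005]
tool_rot: [3.141, 0.0, 2.834]
wrist_force: [-0.8, -0.3, -1.2]
width: 0.259
grasp_force: 59.1
```

```bash
python3 - <<'E'
from h import *
s=manip.get_state();c=w2c(camera("wrist"),s);cv2.imwrite("pics/w5.png",c["img"])
print(s["eef_pos"],s["tool_rot"],s["time_s"],s["width"],s["joint_pos"].round(2))
for n,p in [("seat",(.571,.1295,.032)),("lug",(.5537,.071,.03))]:print(n,proj(c,p))
E
```

```text
[0.61353668 0.11565423 0.10050138] [3.14145905e+00 3.24877979e-04 2.83442183e+00] 8.975 0.25921245508194624 [ 0.08  0.37 -0.19  1.01  0.    0.39]
seat [315.41911656 152.39333921]
lug [232.42414989 153.82407878]
```

View pics/w5.png

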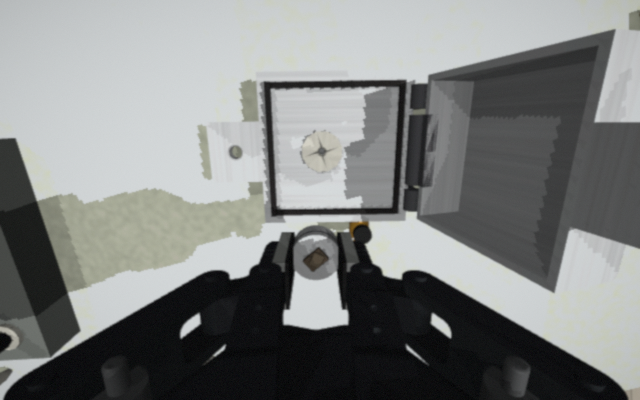

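The seat's hole shows at (322,151), the lug hole at (236,152), and the stub is still upright in the fingers at (316,257).

```bash
python3 - <<'E'
from h import *
s=manip.get_state();c=w2c(camera("wrist"),s);g=cv2.cvtColor(c["img"],6).astype(float)
def spot(u,v,r,t):
    p=g[v-r:v+r+1,u-r:u+r+1];w=np.clip(t*np.median(p)-p,0,None);y,x=np.mgrid[v-r:v+r+1,u-r:u+r+1];return (w*x).sum()/w.sum(),(w*y).sum()/w.sum()
a=spot(322,151,7,.85);b=spot(236,152,10,.85);print(a,b)
S=ray(c,a,.031);L=ray(c,b,.029);d=S-L
print(S,L,np.linalg.norm(d),"ydir",np.arctan2(d[1],d[0]))
# edge lines of ring: circle fit
e=cv2.HoughCircles(cv2.medianBlur(c["img"],3)[:,:,1],cv2.HOUGH_GRADIENT,1,50,param1=80,param2=15,minRadius=17,maxRadius=26);print(e)
go([S[0],S[1],.075],np.arctan2(d[1],d[0])+np.pi/2)
E
```

```text
(np.float64(321.3546249668699), np.float64(150.9869751240014)) (np.float64(234.78994853973134), np.float64(151.90245939985297))
[0.57154003 0.1338928  0.031     ] [0.55303856 0.07282804 0.029     ] 0.06383736417336917 ydir 1.2766068407935993
[[[314.5 246.5  22. ]]]
t [45.6  4.6 25.7] a [ 0.0003  0.0006 -0.0124] at [0.6136 0.1157 0.1007] [3.1413e+00 6.0000e-04 2.8350e+00] T 9.075
```

Call:
play_rows([
  {"ax":0,"ay":0,"az":-0.012,"tx":8,"ty":4.6,"tz":10,"grip":15},
  {"ax":0,"ay":0,"az":-0.012,"tx":15,"ty":4.6,"tz":25,"grip":15},
  {"ax":0,"ay":0,"az":-0.012,"tx":15,"ty":4.6,"tz":36,"grip":15},
  {"ax":0,"ay":0,"az":-0.012,"tx":15,"ty":4.6,"tz":36,"grip":15},
  {"ax":0,"ay":0,"az":-0.012,"tx":15,"ty":4.6,"tz":36,"grip":15},
])

```text
time_s: 9.7
eef_pos: [0.6007, 0.1245, 0.0643]
tool_rot: [3.142, 0.0, 2.848]
wrist_force: [0.4, -0.4, -0.5]
width: 0.259
grasp_force: 59.1
```

```bash
cat >> h.py <<'E'
def spot(g,u,v,r,t):
    u,v=int(round(u)),int(round(v));p=g[v-r:v+r+1,u-r:u+r+1];w=np.clip(t*np.median(p)-p,0,None);y,x=np.mgrid[v-r:v+r+1,u-r:u+r+1];return (w*x).sum()/w.sum(),(w*y).sum()/w.sum()
E
python3 - <<'E'
from h import *
s=manip.get_state();c=w2c(camera("wrist"),s);g=cv2.cvtColor(c["img"],6).astype(float)
print(s["eef_pos"],s["tool_rot"])
S0=(.5715,.1339,.031);L0=(.553,.0728,.029)
print(proj(c,S0),proj(c,L0))
a=spot(g,*proj(c,S0),9,.85);a=spot(g,*a,8,.85);b=spot(g,*proj(c,L0),12,.85);b=spot(g,*b,12,.85);print(a,b)
S=ray(c,a,.031);L=ray(c,b,.029);d=S-L
print(S,L,np.linalg.norm(d),"ydir",np.arctan2(d[1],d[0]))
cv2.imwrite("pics/w6.png",cv2.resize(c["img"][60:310,180:460],None,fx=2.4,fy=2.4,interpolation=cv2.INTER_CUBIC))
go([S[0],S[1],.055],np.arctan2(d[1],d[0])+np.pi/2)
E
```

```text
[0.6007303  0.12447257 0.06429927] [3.14153025e+00 2.53824735e-04 2.84760604e+00]
[315.79489015 181.24063612] [214.20571587 180.68482601]
(np.float64(315.7882944673068), np.float64(181.2041863537063)) (np.float64(213.95178959297385), np.float64(181.1778024364907))
[0.5714767  0.13390279 0.031     ] [0.55324737 0.07252743 0.029     ] 0.06405655602955988 ydir 1.2820814504060034
t [31.   0.4  9.6] a [ 0.0003  0.0009 -0.0053] at [0.6011 0.1245 0.0647] [3.1413e+00 9.0000e-04 2.8476e+00] T 9.75
```

View pics/w6.png

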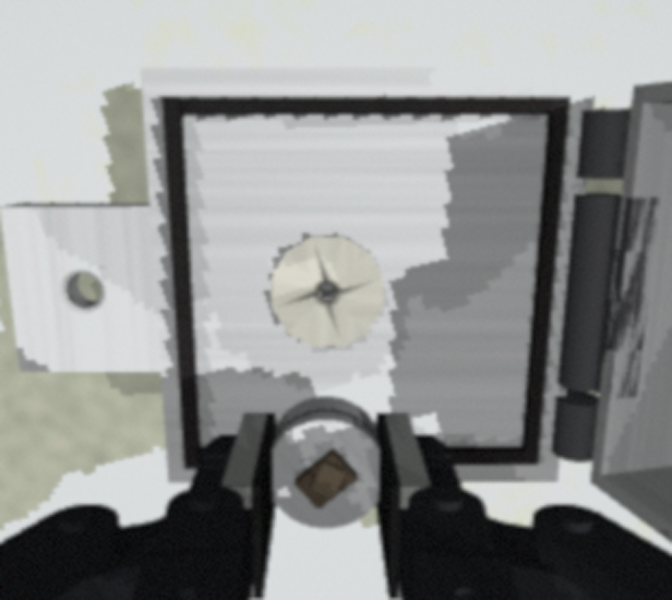

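The socket is at (316,181), straight ahead of the held stub, and both measurements agree on it. I'll move over it and lower.

Call:
play_rows([
  {"ax":0,"ay":0,"az":0,"tx":15,"ty":0.3,"tz":0,"grip":15},
  {"ax":0,"ay":0,"az":0,"tx":31,"ty":0.3,"tz":4,"grip":15},
  {"ax":0,"ay":0,"az":0,"tx":31,"ty":0.3,"tz":12,"grip":15},
  {"ax":0,"ay":0,"az":0,"tx":31,"ty":0.3,"tz":13,"grip":15},
  {"ax":0,"ay":0,"az":0,"tx":31,"ty":0.3,"tz":13,"grip":15},
])

```text
time_s: 10.38
eef_pos: [0.5711, 0.1337, 0.0512]
tool_rot: [-3.142, 0.0, 2.848]
wrist_force: [-0.5, -0.8, 0.2]
width: 0.26
grasp_force: 59.1
```

```bash
python3 - <<'E'
from h import *
go([.5715,.1339,.0355],1.2805+np.pi/2)
E
```

```text
t [-0.3  0.3 15.7] a [-0.      0.0002 -0.0036] at [0.5711 0.1337 0.0512] [-3.1416e+00  2.0000e-04  2.8477e+00] T 10.375
```

Call:
play_rows([
  {"ax":0,"ay":0,"az":0,"tx":-0.3,"ty":0.3,"tz":4,"grip":15},
  {"ax":0,"ay":0,"az":0,"tx":-0.3,"ty":0.3,"tz":7,"grip":15},
  {"ax":0,"ay":0,"az":0,"tx":-0.3,"ty":0.3,"tz":10,"grip":15},
  {"ax":0,"ay":0,"az":0,"tx":-0.3,"ty":0.3,"tz":10,"grip":15},
])

```text
time_s: 10.88
eef_pos: [0.5712, 0.1339, 0.041]
tool_rot: [-3.141, -0.0, 2.848]
wrist_force: [0.1, 0.2, -0.5]
width: 0.259
grasp_force: 59.0
```

Call:
play_rows([
  {"ax":0,"ay":0,"az":0,"tx":0,"ty":0,"tz":2,"grip":15},
  {"ax":0,"ay":0,"az":0,"tx":0,"ty":0,"tz":4,"grip":15},
  {"ax":0,"ay":0,"az":0,"tx":0,"ty":0,"tz":5.5,"grip":15},
  {"ax":0,"ay":0,"az":0,"tx":0,"ty":0,"tz":5.5,"grip":15},
])

```text
time_s: 11.38
eef_pos: [0.5714, 0.134, 0.0358]
tool_rot: [3.142, 0.0, 2.848]
wrist_force: [1.5, 0.4, -1.6]
width: 0.261
grasp_force: 59.0
```

Call:
play_rows([
  {"ax":0,"ay":0,"az":0,"tx":0,"ty":0,"tz":0.7,"grip":15},
  {"ax":0,"ay":0,"az":0,"tx":0,"ty":0,"tz":1.4,"grip":15},
  {"ax":0,"ay":0,"az":0,"tx":0,"ty":0,"tz":1.4,"grip":15},
])

```text
time_s: 11.75
eef_pos: [0.5715, 0.134, 0.0347]
tool_rot: [3.142, 0.0, 2.848]
wrist_force: [0.3, 0.1, 2.0]
width: 0.256
grasp_force: 59.3
```

Call:
play_rows([
  {"ax":0,"ay":0,"az":0,"tx":0,"ty":0,"tz":0.6,"grip":15},
  {"ax":0,"ay":0,"az":0,"tx":0,"ty":0,"tz":0.6,"grip":15},
])

```text
time_s: 12.0
eef_pos: [0.5715, 0.134, 0.0347]
tool_rot: [3.141, 0.001, 2.848]
wrist_force: [-1.2, -0.4, 5.8]
width: 0.259
grasp_force: 59.7
```

Call:
play_rows([
  {"ax":0,"ay":0,"az":0,"tx":0,"ty":0,"tz":-0.4,"grip":30},
  {"ax":0,"ay":0,"az":0,"tx":0,"ty":0,"tz":-0.4,"grip":40},
  {"ax":0,"ay":0,"az":0,"tx":0,"ty":0,"tz":-0.4,"grip":40},
  {"ax":0,"ay":0,"az":0,"tx":0,"ty":0,"tz":-30,"grip":40},
  {"ax":0,"ay":0,"az":0,"tx":0,"ty":0,"tz":-80,"grip":40},
  {"ax":0,"ay":0,"az":0,"tx":0,"ty":0,"tz":-120,"grip":40},
  {"ax":0,"ay":0,"az":0,"tx":-20,"ty":0,"tz":-150,"grip":20},
  {"ax":0,"ay":0,"az":0,"tx":-50,"ty":0,"tz":-150,"grip":0},
  {"ax":0,"ay":0,"az":0,"tx":-50,"ty":0,"tz":-150,"grip":0},
])

```text
time_s: 13.12
eef_pos: [0.621, 0.119, 0.1842]
tool_rot: [3.141, 0.002, 2.847]
wrist_force: [-1.6, -0.7, 0.3]
width: -0.001
grasp_force: 0.0
```

```bash
python3 - <<'E'
from h import *
s=manip.get_state();c=w2c(camera("wrist"),s);print(s["eef_pos"],s["time_s"],s["joint_pos"].round(2))
# hood: predict lug outer corners for angles
yd=np.array([np.cos(1.2805),np.sin(1.2805),0]);xd=np.array([yd[1],-yd[0],0]);seat=np.array([.5715,.1339,0]);H=seat+.068*yd;H[2]=.032
img=c["img"].copy()
print(H)
for th,col in [(1.6,(0,0,255)),(1.72,(0,255,0)),(1.84,(255,0,0))]:
    P=lambda u,h,x:H+xd*x-yd*(u*np.cos(th)-h*np.sin(th))+np.array([0,0,u*np.sin(th)+h*np.cos(th)])
    pts=[proj(c,P(108,0,50)),proj(c,P(108,0,20)),proj(c,P(146,0,20)),proj(c,P(146,0,-20)),proj(c,P(108,0,-20)),proj(c,P(108,0,-50))]
    cv2.polylines(img,[np.int32(pts)],False,col,1)
cv2.imwrite("pics/w7.png",img)
E
```

```text
[0.62098684 0.11900769 0.18418753] 13.125 [ 0.09  0.31 -0.08  1.18 -0.    0.38]
[0.59096406 0.19905482 0.032     ]
```

View pics/w7.png

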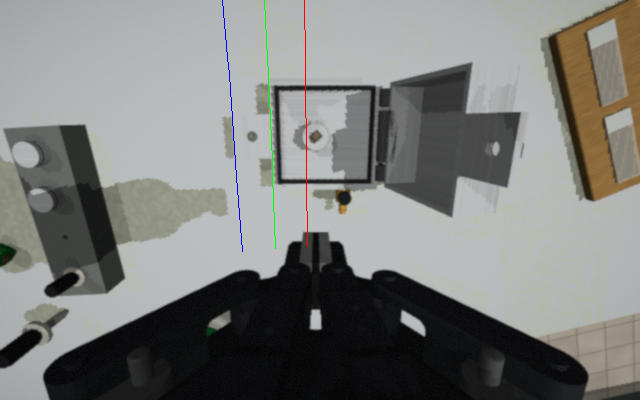

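The stub sits in the socket at (316,136). The hood stands open with its lug hole at (492,149); my overlay used mm for m, so I'll redo it numerically.

```bash
cat >> h.py <<'E'
yd=np.array([np.cos(1.2805),np.sin(1.2805),0]);xd=np.array([yd[1],-yd[0],0]);seat=np.array([.5715,.1339,0]);H=seat+.068*yd;H[2]=.032
def hood(th,u,h,x=0): return H+xd*x/1e3-yd*(u*np.cos(th)-h*np.sin(th))/1e3+np.array([0,0,u*np.sin(th)+h*np.cos(th)])/1e3
E
python3 - <<'E'
from h import *
s=manip.get_state();c=w2c(camera("wrist"),s)
for th in np.arange(1.6,1.86,.05): print(th.round(2),[proj(c,hood(th,*a)).round().tolist() for a in [(132,0),(146,0,-20),(146,0,20),(108,0,-50),(108,0,50)]])
# push path (tool front edge) : points in world for th
for th in [1.85,1.7,1.57,1.4,1.2,1,.8,.6,.4,.2,.1,.03]: print(th,"corner",hood(th,108,38).round(3),"s95",hood(th,95,38).round(3))
E
```

```text
1.6 [[444.0, 152.0], [462.0, 114.0], [452.0, 193.0], [435.0, 63.0], [420.0, 222.0]]
1.65 [[455.0, 152.0], [476.0, 114.0], [465.0, 193.0], [444.0, 63.0], [427.0, 222.0]]
1.7 [[467.0, 152.0], [490.0, 114.0], [478.0, 192.0], [452.0, 63.0], [435.0, 221.0]]
1.75 [[477.0, 151.0], [503.0, 114.0], [490.0, 192.0], [460.0, 63.0], [442.0, 221.0]]
1.8 [[487.0, 151.0], [515.0, 114.0], [502.0, 191.0], [468.0, 63.0], [449.0, 220.0]]
1.85 [[497.0, 151.0], [527.0, 114.0], [513.0, 190.0], [476.0, 64.0], [456.0, 220.0]]
1.85 corner [0.61  0.263 0.125] s95 [0.609 0.259 0.113]
1.7 corner [0.606 0.248 0.134] s95 [0.605 0.247 0.121]
1.57 corner [0.602 0.235 0.14 ] s95 [0.602 0.235 0.127]
1.4 corner [0.596 0.217 0.145] s95 [0.597 0.219 0.132]
1.2 corner [0.59  0.195 0.146] s95 [0.591 0.2   0.134]
1 corner [0.583 0.174 0.143] s95 [0.585 0.181 0.132]
0.8 corner [0.577 0.153 0.136] s95 [0.58  0.162 0.127]
0.6 corner [0.572 0.134 0.124] s95 [0.575 0.144 0.117]
0.4 corner [0.567 0.118 0.109] s95 [0.57  0.129 0.104]
0.2 corner [0.563 0.105 0.091] s95 [0.566 0.117 0.088]
0.1 corner [0.561 0.1   0.081] s95 [0.565 0.112 0.079]
0.03 corner [0.56  0.097 0.073] s95 [0.564 0.109 0.073]
```

```bash
python3 - <<'E'
from h import *
p=H+.09*yd;p[2]=.22;go(p,1.2805)
E
```

```text
t [ 49.6 158.2 -37. ] a [-2.0000e-03 -1.2000e-03  1.5671e+00] at [0.6183 0.1195 0.183 ] [-3.1411e+00 -2.0000e-03  2.8476e+00] T 13.225
```

Call:
play_rows([
  {"ax":0,"ay":0,"az":0.1,"tx":0,"ty":0,"tz":-20,"grip":0},
  {"ax":0,"ay":0,"az":0.27,"tx":5,"ty":5,"tz":-36,"grip":0},
  {"ax":0,"ay":0,"az":0.45,"tx":20,"ty":30,"tz":-36,"grip":0},
  {"ax":0,"ay":0,"az":0.63,"tx":35,"ty":65,"tz":-36,"grip":0},
  {"ax":0,"ay":0,"az":0.81,"tx":50,"ty":100,"tz":-36,"grip":0},
  {"ax":0,"ay":0,"az":0.99,"tx":50,"ty":135,"tz":-36,"grip":0},
  {"ax":0,"ay":0,"az":1.17,"tx":50,"ty":158,"tz":-36,"grip":0},
  {"ax":0,"ay":0,"az":1.35,"tx":50,"ty":158,"tz":-36,"grip":0},
  {"ax":0,"ay":0,"az":1.5,"tx":50,"ty":158,"tz":-36,"grip":0},
  {"ax":0,"ay":0,"az":1.567,"tx":50,"ty":158,"tz":-36,"grip":0},
  {"ax":0,"ay":0,"az":1.567,"tx":50,"ty":158,"tz":10,"grip":0},
  {"ax":0,"ay":0,"az":1.567,"tx":50,"ty":158,"tz":50,"grip":0},
  {"ax":0,"ay":0,"az":1.567,"tx":50,"ty":158,"tz":68,"grip":0},
  {"ax":0,"ay":0,"az":1.567,"tx":50,"ty":158,"tz":68,"grip":0},
  {"ax":0,"ay":0,"az":1.567,"tx":50,"ty":158,"tz":68,"grip":0},
])

```text
time_s: 15.1
eef_pos: [0.618, 0.2857, 0.1176]
tool_rot: [3.139, -0.002, 1.281]
wrist_force: [-0.4, -0.2, 0.7]
width: 0.005
grasp_force: 0.0
```

```bash
python3 - <<'E'
from h import *
s=manip.get_state();d=s["eef_pos"]-H;print("v",d@yd,"x",d@xd,"z",s["eef_pos"][2],s["tool_rot"],s["wrist_force"],s["time_s"],s["joint_pos"].round(2))
E
```

```text
v 0.09079383683749069 x 0.0011413564058935428 z 0.11759140586075799 [ 3.13940379e+00 -1.65270042e-03  1.28091050e+00] [-0.44386179 -0.20611709  0.69069076] 15.1 [ 0.34  0.44 -0.04  1.09  0.    2.2 ]
```

Call:
play_rows([
  {"ax":0,"ay":0,"az":0,"tx":-10,"ty":0,"tz":0,"grip":0},
  {"ax":0,"ay":0,"az":0,"tx":-16,"ty":0,"tz":-1,"grip":0},
  {"ax":0,"ay":0,"az":0,"tx":-22,"ty":0,"tz":-2,"grip":0},
  {"ax":0,"ay":0,"az":0,"tx":-32,"ty":0,"tz":-6,"grip":0},
  {"ax":0,"ay":0,"az":0,"tx":-41,"ty":0,"tz":-11,"grip":0},
  {"ax":0,"ay":0,"az":0,"tx":-50,"ty":0,"tz":-14,"grip":0},
  {"ax":0,"ay":0,"az":0,"tx":-58,"ty":0,"tz":-16,"grip":0},
])

```text
time_s: 15.98
eef_pos: [0.6007, 0.229, 0.1324]
tool_rot: [3.14, -0.0, 1.281]
wrist_force: [1.3, 3.2, 3.1]
width: -0.001
grasp_force: 1.5
```

Call:
play_rows([
  {"ax":0,"ay":0,"az":0,"tx":-10,"ty":0,"tz":-1.5,"grip":0},
  {"ax":0,"ay":0,"az":0,"tx":-20,"ty":0,"tz":-2,"grip":0},
  {"ax":0,"ay":0,"az":0,"tx":-30,"ty":0,"tz":-2,"grip":0},
  {"ax":0,"ay":0,"az":0,"tx":-40,"ty":0,"tz":-0.5,"grip":0},
  {"ax":0,"ay":0,"az":0,"tx":-50,"ty":0,"tz":2,"grip":0},
  {"ax":0,"ay":0,"az":0,"tx":-60,"ty":0,"tz":5.5,"grip":0},
  {"ax":0,"ay":0,"az":0,"tx":-69,"ty":0,"tz":9.5,"grip":0},
  {"ax":0,"ay":0,"az":0,"tx":-78,"ty":0,"tz":15,"grip":0},
  {"ax":0,"ay":0,"az":0,"tx":-86,"ty":0,"tz":21,"grip":0},
  {"ax":0,"ay":0,"az":0,"tx":-94,"ty":0,"tz":28,"grip":0},
  {"ax":0,"ay":0,"az":0,"tx":-101,"ty":0,"tz":35.5,"grip":0},
  {"ax":0,"ay":0,"az":0,"tx":-107,"ty":0,"tz":44,"grip":0},
  {"ax":0,"ay":0,"az":0,"tx":-107,"ty":0,"tz":44,"grip":0},
])

```text
time_s: 17.6
eef_pos: [0.5686, 0.1267, 0.0865]
tool_rot: [-3.139, 0.001, 1.28]
wrist_force: [-0.8, 0.9, 1.3]
width: 0.001
grasp_force: 0.0
```

```bash
python3 - <<'E'
from h import *
s=manip.get_state();d=s["eef_pos"]-H;print("v",d@yd,"x",d@xd,"z",s["eef_pos"][2],s["wrist_force"],s["time_s"])
E
```

```text
v -0.07573906537056084 x -0.0007188823332260367 z 0.08650017037333158 [-0.7665077   0.9056082   1.32515444] 17.6
```

Call:
play_rows([
  {"ax":0,"ay":0,"az":0,"tx":-4,"ty":0,"tz":6,"grip":0},
  {"ax":0,"ay":0,"az":0,"tx":-7,"ty":0,"tz":11,"grip":0},
  {"ax":0,"ay":0,"az":0,"tx":-9,"ty":0,"tz":14.5,"grip":0},
  {"ax":0,"ay":0,"az":0,"tx":-9,"ty":0,"tz":15.5,"grip":0},
  {"ax":0,"ay":0,"az":0,"tx":-9,"ty":0,"tz":15.5,"grip":0},
])

```text
time_s: 18.23
eef_pos: [0.5673, 0.1185, 0.0724]
tool_rot: [3.141, -0.0, 1.281]
wrist_force: [-0.3, -0.3, 0.4]
width: -0.0
grasp_force: 0.2
```

Call:
play_rows([
  {"ax":0,"ay":0,"az":0,"tx":0,"ty":0,"tz":1.5,"grip":0},
  {"ax":0,"ay":0,"az":0,"tx":0,"ty":0,"tz":2,"grip":0},
  {"ax":0,"ay":0,"az":0,"tx":0,"ty":0,"tz":2,"grip":0},
])

```text
time_s: 18.6
eef_pos: [0.5672, 0.1181, 0.0713]
tool_rot: [3.141, 0.001, 1.281]
wrist_force: [-3.4, -2.2, 7.2]
width: 0.0
grasp_force: 3.5
```

```bash
python3 - <<'E'
from h import *
p=np.array([.6414,-.1712,0])-.035*yd;p[2]=.105;go(p,1.2805)
E
```

```text
t [-291.1  153.8  -33.3] a [0.0005 0.001  0.0002] at [0.5672 0.1181 0.0713] [3.1411e+00 1.0000e-03 1.2807e+00] T 18.6
```

Call:
play_rows([
  {"ax":0,"ay":0,"az":0,"tx":0,"ty":0,"tz":-25,"grip":0},
  {"ax":0,"ay":0,"az":0,"tx":-10,"ty":5,"tz":-60,"grip":30},
  {"ax":0,"ay":0,"az":0,"tx":-50,"ty":26,"tz":-60,"grip":40},
  {"ax":0,"ay":0,"az":0,"tx":-98,"ty":52,"tz":-60,"grip":40},
  {"ax":0,"ay":0,"az":0,"tx":-146,"ty":77,"tz":-60,"grip":40},
  {"ax":0,"ay":0,"az":0,"tx":-194,"ty":102,"tz":-60,"grip":40},
  {"ax":0,"ay":0,"az":0,"tx":-242,"ty":128,"tz":-60,"grip":40},
  {"ax":0,"ay":0,"az":0,"tx":-280,"ty":148,"tz":-50,"grip":40},
  {"ax":0,"ay":0,"az":0,"tx":-291,"ty":154,"tz":-33,"grip":40},
  {"ax":0,"ay":0,"az":0,"tx":-291,"ty":154,"tz":-33,"grip":40},
  {"ax":0,"ay":0,"az":0,"tx":-291,"ty":154,"tz":-33,"grip":40},
])

```text
time_s: 19.98
eef_pos: [0.631, -0.2027, 0.1029]
tool_rot: [-3.14, -0.001, 1.282]
wrist_force: [0.1, -0.1, 0.6]
width: 0.467
grasp_force: 0.0
```

```bash
python3 - <<'E'
from h import *
s=manip.get_state();c=w2c(camera("wrist"),s);print(s["eef_pos"],s["tool_rot"],s["width"])
for z in (.034,.038,.068): print(z,proj(c,(.6414,-.1712,z)).round(1))
for r in models.find_in(c,"pin")[:3]:print(np.round(r["centre"],4),round(r["conf"],2),proj(c,r["centre"]).round(1))
g=cv2.cvtColor(c["img"],6)
u,v=proj(c,(.6414,-.1712,.068)).astype(int);x0,y0=u-25,v-25
m=(g[y0:y0+50,x0:x0+50]<45).astype(np.uint8)
n,l,st,ce=cv2.connectedComponentsWithStats(m)
for i in range(1,n):
    if st[i,4]>30:print(st[i],ce[i]+[x0,y0],ray(c,ce[i]+[x0,y0],.066))
cv2.imwrite("pics/w8.png",c["img"])
E
```

```text
[ 0.63103221 -0.20274812  0.1029441 ] [-3.14007293e+00 -7.85205068e-04  1.28217589e+00] 0.4665869306129806
0.034 [318.  167.3]
0.038 [318.1 168.1]
0.068 [318.5 175.8]
[ 0.6475 -0.1703  0.0535] 0.86 [326.6 168. ]
[ 0.6914 -0.2389  0.0625] 0.86 [415.8 246.8]
[ 13  10  21  27 440] [316.19772727 172.90681818] [ 0.64047133 -0.16936209  0.066     ]
```

View pics/w8.png

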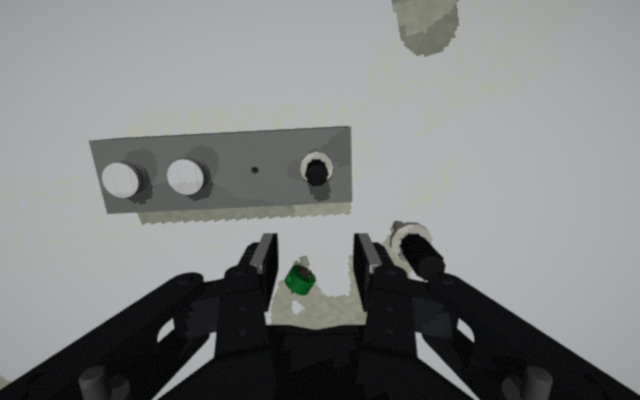

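The pin's collar shows at (317,167), well clear of the fingers; the larger pin at (410,240) stands outside the right finger, so I'll move away from it before descending.

```bash
python3 - <<'E'
from h import *
s=manip.get_state();c=w2c(camera("wrist"),s)
P=ray(c,(317,167.3),.038);print(P);go([P[0],P[1],.0425],1.2805)
E
```

```text
[ 0.64154481 -0.17067379  0.038     ]
t [33.8  0.  61.5] a [ 0.0008 -0.0001  0.0021] at [ 0.6319 -0.203   0.104 ] [ 3.1408e+00 -1.0000e-04  1.2826e+00] T 20.125
```

Call:
play_rows([
  {"ax":0,"ay":0,"az":0,"tx":15,"ty":0,"tz":0,"grip":40},
  {"ax":0,"ay":0,"az":0,"tx":33.5,"ty":0,"tz":0,"grip":40},
  {"ax":0,"ay":0,"az":0,"tx":33.5,"ty":0,"tz":25,"grip":40},
  {"ax":0,"ay":0,"az":0,"tx":33.5,"ty":0,"tz":50,"grip":36},
  {"ax":0,"ay":0,"az":0,"tx":33.5,"ty":0,"tz":61,"grip":36},
  {"ax":0,"ay":0,"az":0,"tx":33.5,"ty":0,"tz":61,"grip":30},
  {"ax":0,"ay":0,"az":0,"tx":33.5,"ty":0,"tz":61,"grip":15},
  {"ax":0,"ay":0,"az":0,"tx":33.5,"ty":0,"tz":61,"grip":2},
  {"ax":0,"ay":0,"az":0,"tx":33.5,"ty":0,"tz":61,"grip":2},
  {"ax":0,"ay":0,"az":0,"tx":33.5,"ty":0,"tz":61,"grip":2},
])

```text
time_s: 21.38
eef_pos: [0.6416, -0.1723, 0.0436]
tool_rot: [3.14, -0.0, 1.281]
wrist_force: [-2.2, 2.2, 5.7]
width: 0.136
grasp_force: 58.6
```

Call:
play_rows([
  {"ax":0,"ay":0,"az":0,"tx":0,"ty":0,"tz":-15,"grip":2},
  {"ax":0,"ay":0,"az":0,"tx":0,"ty":0,"tz":-40,"grip":2},
  {"ax":0,"ay":0,"az":0,"tx":0,"ty":0,"tz":-75,"grip":2},
  {"ax":0,"ay":0,"az":0,"tx":0,"ty":0,"tz":-75,"grip":2},
  {"ax":0,"ay":0,"az":0,"tx":0,"ty":0,"tz":-75,"grip":2},
])

```text
time_s: 22.0
eef_pos: [0.6411, -0.1725, 0.1173]
tool_rot: [3.141, 0.0, 1.281]
wrist_force: [0.0, -0.2, -1.0]
width: 0.143
grasp_force: 58.6
```

```bash
python3 - <<'E'
from h import *
s=manip.get_state();c=w2c(camera("wrist"),s);g=cv2.cvtColor(c["img"],6);cv2.imwrite("pics/w9.png",c["img"])
print(s["eef_pos"],s["width"],s["grasp_force"])
A=R.from_euler('xyz',s["tool_rot"])
for z,rr in ((9,12),(5,12),(39,2)):  # mm ahead of TCP
    print(z,[proj(c,s["eef_pos"]+A.apply([x,y,z/1e3])).round(1).tolist() for x,y in ((0,0),(rr/1e3,0),(-rr/1e3,0),(0,rr/1e3),(0,-rr/1e3))])
# ascii crop
for v in range(190,262,2): print(v," ".join("%3d"%g[v,u] for u in range(280,356,4)))
p=[.5532,.0726,.12];go(np.array(p)-.04*yd,1.2805)
E
```

```text
[ 0.6411134  -0.17245017  0.11729584] 0.1427280551248608 58.57826471328735
9 [[317.1, 242.0], [317.1, 222.0], [317.0, 261.2], [338.2, 242.0], [295.9, 242.0]]
5 [[317.1, 244.9], [317.1, 224.6], [317.1, 264.5], [338.8, 244.9], [295.4, 244.9]]
39 [[316.8, 223.6], [316.8, 220.8], [316.8, 226.4], [319.8, 223.6], [313.8, 223.6]]
190  98  98  98  98  99  98  98  98  97  98  98  97  99  99  99  97  99 173 174
192  99  98  97  97  97  98  98  99  98  99  99  97  99  98  98 100 100 175 175
194  97  99  98  99  98  99  98  99  98  98  99  98  99  98  95  98  99 173 174
196  94  97  98  98  97  98  98  97  92  90  97  98  98  98  99  97  99 174 175
198  92  96  99  96  99  98  98  97  52  43  91  99  97  99  97  98  98 175 173
200  92  94  95  98  98  98  96  89  27  28  64  99  98  98  99  98  98 174 174
202  91  90  89  92  98  98  98  80  30  32  54  99  98  99  98 100  98 171 174
204  90  90  91  91  93  97  97  84  43  50  65  98  99  98  98  98  98 170 175
206  91  92  92  91  96  99  97  93  51  50  86  98  99  98  99  97  99 170 174
208  91  91  92  90  96 100  98  97  82  78  96  98  97
[... 1532 characters left out ...]
  24  16  14
248  17  19  65  77  76  16   6   8   7   5   7  11   9  51  77  78  35  20  11
250  23  23  74  78  78  14   4   7   7   3   8   8   8  43  77  80  48  23  20
252  17  21  78  79  78  14  10  16   6   8  10  10   8  34  78  78  57  17  15
254  21  21  77  79  76  12   6  12  14  10  15  10   5  30  79  79  66  21  24
256  16  20  79  78  77  11   4  13  13  16  14   8   8  24  79  79  71  16  18
258  17  24  78  78  76  12   8  17  18  17  21  11   9  20  77  78  77  17  15
260  17  35  76  78  73  12  13  19  14  16  15  17   6  15  80  77  77  16  15
t [ 169.6 -153.6   -3.4] a [-0.0015  0.0001  0.0001] at [ 0.6404 -0.1722  0.1164] [-3.1401e+00  1.0000e-04  1.2806e+00] T 22.05
```

The pin sits coaxial with the tool within about a millimetre (collar edge at row 223 against 222 predicted).

Call:
play_rows([
  {"ax":0,"ay":0,"az":0,"tx":30,"ty":-22,"tz":0,"grip":2},
  {"ax":0,"ay":0,"az":0,"tx":70,"ty":-51,"tz":0,"grip":2},
  {"ax":0,"ay":0,"az":0,"tx":110,"ty":-81,"tz":0,"grip":2},
  {"ax":0,"ay":0,"az":0,"tx":150,"ty":-110,"tz":0,"grip":2},
  {"ax":0,"ay":0,"az":0,"tx":185,"ty":-136,"tz":0,"grip":2},
  {"ax":0,"ay":0,"az":0,"tx":204,"ty":-149,"tz":0,"grip":2},
  {"ax":0,"ay":0,"az":0,"tx":209.5,"ty":-153.5,"tz":0,"grip":2},
  {"ax":0,"ay":0,"az":0,"tx":209.5,"ty":-153.5,"tz":10,"grip":2},
  {"ax":0,"ay":0,"az":0,"tx":209.5,"ty":-153.5,"tz":20,"grip":2},
  {"ax":0,"ay":0,"az":0,"tx":209.5,"ty":-153.5,"tz":20,"grip":2},
  {"ax":0,"ay":0,"az":0,"tx":209.5,"ty":-153.5,"tz":20,"grip":2},
])

```text
time_s: 23.42
eef_pos: [0.5541, 0.0718, 0.097]
tool_rot: [-3.141, 0.0, 1.28]
wrist_force: [0.4, -0.0, -0.9]
width: 0.136
grasp_force: 58.6
```

```bash
python3 - <<'E'
from h import *
go([.5532,.0726,.082],1.2805)
s=manip.get_state();c=camera("top")
for th in (0,.03,.1,.3): print(th,proj(c,hood(th,58,38)).round(1),proj(c,hood(th,146,5)).round(1))
for q in ("window","lid_hole"): print([(np.round(r["centre"],3),r["conf"],proj(c,r["centre"]).round(1)) for r in models.find_in(c,q)[:2]])
E
```

```text
t [ 0.5 -1.1 15. ] a [-0.0004  0.0002 -0.0007] at [0.5541 0.0718 0.097 ] [-3.1412e+00  2.0000e-04  1.2798e+00] T 23.425
0 [223.9 211.9] [260.6 225.5]
0.03 [223.3 211.6] [260.3 225.2]
0.1 [221.8 211. ] [259.5 224.5]
0.3 [217.1 208.9] [255.5 222. ]
[]
[(array([0.544, 0.067, 0.04 ]), 0.39, array([257.3, 227.2]))]
```

Call:
play_rows([
  {"ax":0,"ay":0,"az":0,"tx":0.5,"ty":-1.1,"tz":5,"grip":2},
  {"ax":0,"ay":0,"az":0,"tx":0.5,"ty":-1.1,"tz":10,"grip":2},
  {"ax":0,"ay":0,"az":0,"tx":0.5,"ty":-1.1,"tz":14,"grip":2},
  {"ax":0,"ay":0,"az":0,"tx":0.5,"ty":-1.1,"tz":18,"grip":2},
  {"ax":0,"ay":0,"az":0,"tx":0.5,"ty":-1.1,"tz":20,"grip":2},
  {"ax":0,"ay":0,"az":0,"tx":0.5,"ty":-1.1,"tz":20,"grip":2},
])

```text
time_s: 24.32
eef_pos: [0.553, 0.0731, 0.0771]
tool_rot: [-3.141, 0.0, 1.281]
wrist_force: [-0.2, -0.3, 0.1]
width: 0.14
grasp_force: 58.6
```

Call:
play_rows([
  {"ax":0,"ay":0,"az":0,"tx":0,"ty":0,"tz":3,"grip":2},
  {"ax":0,"ay":0,"az":0,"tx":0,"ty":0,"tz":6,"grip":2},
  {"ax":0,"ay":0,"az":0,"tx":0,"ty":0,"tz":9,"grip":2},
  {"ax":0,"ay":0,"az":0,"tx":0,"ty":0,"tz":12,"grip":2},
  {"ax":0,"ay":0,"az":0,"tx":0,"ty":0,"tz":12,"grip":2},
])

```text
time_s: 24.95
eef_pos: [0.5536, 0.0728, 0.0652]
tool_rot: [3.141, 0.001, 1.281]
wrist_force: [2.3, -2.2, -1.8]
width: 0.144
grasp_force: 58.7
```

Call:
play_rows([
  {"ax":0,"ay":0,"az":0,"tx":0,"ty":0,"tz":3,"grip":2},
  {"ax":0,"ay":0,"az":0,"tx":0,"ty":0,"tz":6,"grip":2},
  {"ax":0,"ay":0,"az":0,"tx":0,"ty":0,"tz":9,"grip":2},
  {"ax":0,"ay":0,"az":0,"tx":0,"ty":0,"tz":12,"grip":2},
  {"ax":0,"ay":0,"az":0,"tx":0,"ty":0,"tz":12,"grip":2},
])

```text
time_s: 25.58
eef_pos: [0.5536, 0.0728, 0.0531]
tool_rot: [3.14, 0.001, 1.281]
wrist_force: [3.8, -4.2, 0.1]
width: 0.139
grasp_force: 58.8
```

Call:
play_rows([
  {"ax":0,"ay":0,"az":0,"tx":-0.3,"ty":0.4,"tz":1,"grip":2},
  {"ax":0,"ay":0,"az":0,"tx":-0.3,"ty":0.5,"tz":3,"grip":2},
  {"ax":0,"ay":0,"az":0,"tx":-0.3,"ty":0.5,"tz":3,"grip":2},
])

```text
time_s: 25.95
eef_pos: [0.5536, 0.0727, 0.0504]
tool_rot: [3.141, 0.0, 1.281]
wrist_force: [2.1, -4.5, 3.5]
width: 0.141
grasp_force: 59.1
```

Call:
play_rows([
  {"ax":0,"ay":0,"az":0,"tx":-0.4,"ty":0,"tz":1.5,"grip":2},
  {"ax":0,"ay":0,"az":0,"tx":-0.4,"ty":0,"tz":3,"grip":2},
  {"ax":0,"ay":0,"az":0,"tx":-0.4,"ty":0,"tz":3,"grip":2},
])

```text
time_s: 26.32
eef_pos: [0.5536, 0.0724, 0.0489]
tool_rot: [3.141, -0.0, 1.281]
wrist_force: [-1.4, -4.4, 13.5]
width: 0.139
grasp_force: 60.5
```

Call:
play_rows([
  {"ax":0,"ay":0,"az":0,"tx":-0.2,"ty":-0.3,"tz":1,"grip":2},
  {"ax":0,"ay":0,"az":0,"tx":-0.2,"ty":-0.3,"tz":2,"grip":2},
  {"ax":0,"ay":0,"az":0,"tx":-0.2,"ty":-0.3,"tz":2,"grip":2},
  {"ax":0,"ay":0,"az":0,"tx":-0.2,"ty":-0.3,"tz":2,"grip":2},
])

```text
time_s: 26.82
eef_pos: [0.5537, 0.0724, 0.0487]
tool_rot: [3.14, -0.001, 1.281]
wrist_force: [-4.0, -4.5, 23.0]
width: 0.141
grasp_force: 61.5
```

```bash
python3 - <<'E'
from h import *
camera("top");s=manip.get_state();print(s["eef_pos"],s["wrist_force"],s["grasp_force"],s["time_s"])
print(manip.job_done())
E
```

```text
[0.55368265 0.07237583 0.04867201] [-5.06783972 -5.06880644 24.43954268] 61.46673917770386 26.875
the job is handed in; nothing more can be done
None
```

I handed the job in at 26.9 s: the stub is in the socket, the hood is shut, and the pin is through both lugs, still gripped and pressed down with about 24 N. The verdict was not shown, and the hood angle is inferred from force and height readings.

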